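# Fetch the salt from a push-to-open spice drawer

### The job

I need the salt: press the front of the handleless spice drawer so that its touch latch lets it pop out, pull it open, and lift out the salt shaker. Stand the shaker upright on the wooden board, setting it down rather than dropping it. Then push the drawer in again until it latches and stays shut, with the two spice jars still standing in their places and the other things on the worktop left alone.

Things in the scene. Friction and masses are not known exactly. Their poses are not given: they have to be found in the camera images.
- spice_cabinet: small pale wooden cabinet fixed on the worktop, 212 wide x 222 deep x 150 mm high, one drawer with a plain white front, no handle; a 90 mm glass candle stands at the back of its top. Origin: on the worktop below it; x points into the cabinet (away from its front), y to the left seen from the front, z up. The case spans x -100 to +122 mm, y -106 to +106 mm in this frame.
- spice_drawer (a joint): m the drawer stands out (to the cabinet's -x): 0 shut and latched (8 mm gap behind the front panel), -0.008 inner stop, 0.145 fully out. Push-push latch: press in 6 mm or more (to the stop is fine), let go: it springs out 40-50 mm within 1 s. To shut, push to the stop, 7 mm or more past 0, let go: it returns to 0 and holds; a further press frees it. Needs 3-6 N before the stop.
- drawer_front (a point): centre of the outer face of the drawer's front panel (moves with the drawer), 77 mm above the worktop; axes as the cabinet's (x into the cabinet). The panel is 210 wide, 134 high, 16 mm thick, from 10 to 144 mm above the worktop; its top edge is 6 mm below the cabinet's top.
- drawer_top_edge (a point): middle of the front panel's top edge, 144 mm above the worktop, at half its 16 mm thickness; axes as the cabinet's. When the drawer has popped out, the space behind the panel is open for 38 mm, then come the bays and jars: a finger fits behind the panel here to pinch or pull it. Runners have about 1 N friction; drawn farther out, the drawer stays where it is left.
- salt_shaker: glass salt shaker with a domed pierced grey metal cap, waisted, 44 mm diameter x 90 mm high, about 0.1 kg, standing upright in one of the three bays (any). Origin: centre of its underside, z up. Body 44 mm wide up to 74 mm high, cap 34 mm wide above.
- oregano: spice jar with a dark brown flat screw cap, 44 mm diameter x 96 mm high, upright in another bay. Origin: centre of its underside, z up.
- cumin: spice jar with a mustard-yellow flat screw cap, 45 mm diameter x 100 mm high, upright in another bay. Origin: centre of its underside, z up.
- chopping_board: wooden board lying flat on the worktop (fixed), its flat rectangle 170 (x) x 220 (y) mm and 18 mm thick, with a narrow handle on its +y side. Origin: centre of the rectangle, at the underside; z up.
- tomato_tin: bystander: low food tin, 75 mm diameter x 58 mm. Origin: centre of its underside.
- garlic: bystander: garlic bulb, 60 mm, near the board. Origin: centre of its underside.
- bay_row (a point): centre of the middle one of three bays in the drawer, on the drawer floor 26 mm above the worktop (moves with the drawer), 84 mm behind the panel's outer face; axes as the cabinet's. The bays lie side by side along y, 58 mm apart, each 54 x 54 mm inside, with low walls up to 56 mm above the worktop.

How it is judged:
On the way, in this order (a step that is already met when the one before it is completed fails the run):
1. the drawer is open by more than 60 mm (value of joint spice_drawer above 0.06 m), for 0.1 s.
2. the salt shaker stands upright on the board, let go (x of salt_shaker in the frame of chopping_board between -0.08 and 0.08 m and y of salt_shaker in the frame of chopping_board between -0.105 and 0.105 m and z of salt_shaker in the frame of chopping_board between 0.014 and 0.024 m and angle between salt_shaker's own z axis and vertical below 0.15 rad and contact force between salt_shaker and the fingers below 0.1 N), for 0.2 s.
At the end, for the whole second after the job is handed in: the drawer is shut and holds by itself (within 3 mm of 0); the salt shaker rests upright (within 0.15 rad) on the board's flat rectangle, its centre at least 5 mm inside the edge; both spice jars stand upright (within 0.15 rad) within 20 mm of where they began (value of joint spice_drawer between -0.003 and 0.003 m and x of salt_shaker in the frame of chopping_board between -0.08 and 0.08 m and y of salt_shaker in the frame of chopping_board between -0.105 and 0.105 m and z of salt_shaker in the frame of chopping_board between 0.014 and 0.024 m and angle between each of salt_shaker, oregano, cumin's own z axis and vertical below 0.15 rad and linear speed of salt_shaker below 0.02 m/s and distance of each of oregano, cumin from where it was at the start of the episode below 0.02 m); the robot touches nothing.
It fails at once if the salt shaker is dropped: unsupported with its underside more than 60 mm above the worktop (height (world z) of salt_shaker above 0.06 m and contact force between salt_shaker and anything else below 0.05 N).
It fails at once if a spice jar is knocked over or taken out of the drawer (angle between any of oregano, cumin's own z axis and vertical above 0.6 rad or height (world z) of any of oregano, cumin above 0.08 m).
It fails at once if the tin or the garlic is shifted by more than 30 mm (distance of any of tomato_tin, garlic from where it was at the start of the episode above 0.03 m).
It also fails if it takes over 72 s, if anything falls off the work surface, if the arm or the gripper's body presses on something with over 40 N, if the wrist force passes 120 N, or if a joint passes its speed limit or range.

### The arm

A 6-joint arm with a two-finger parallel gripper is mounted at the origin on a cart in front of the work surface, level with it; the furniture and walls round the work are solid. World frame = base frame: x ahead of the robot, y to its left, z up, the work surface at z = 0. Lengths are in m, angles in rad, forces in N, time in s.
With the tool pointing down it reaches from about 0.35 to 0.775 m from the base axis. Payload 7.3 kg.
Tool frame: the origin (TCP) lies at the centre of the arm's flange, where the gripper is bolted on; the fingertips stand 178 mm ahead of it and the grasp point (between the pads) lies 159 mm ahead of it (tip_extent is the distance from the TCP to the fingertips, in m); z points along the fingers, y is the line along which they close (so a half turn about z gives the same grasp; the last joint's range is limited). The gripper opens to 92 mm and grips with 3 to 60 N. Pads are 19 mm wide; open, the fingers measure 130 mm over their backs; the gripper's body (75 mm by 190 mm) begins 47 mm behind the grasp point.
Start: joints at [1.052, 0.342, 1.524, -0, 1.275, -0.146], TCP at [0.191, 0.489, 0.405] pointing down, gripper open.
Joint ranges: [-2.53, 2.53], [-0.77, 2.02], [0.04, 2.7], [-1, 4.14], [0.28, 2.66], [-3.11, 3.11]. Speed limits (rad/s): [2.57, 2.57, 3.14, 3.14, 3.14, 3.14].

### API

Orientations are given as [roll, pitch, yaw] about the fixed x, y, z axes, in that order (R = Rz(yaw) Ry(pitch) Rx(roll)).
In Python, from cell import * gives the robot as it stands.
- The arm moves only by the tool arm_command, never from a script. Its arguments are lists of equal length, an entry for each row: "xyz": the shift along the world's x, y, z in mm, a list of three; "spin": the turn about the world's z in degrees. In form: {"xyz": [[tx, ty, tz], ...], "spin": [spin, ...]}. A call has 1 to 20 rows; each row shifts and turns the commanded pose from where the row before left it; what a row does not reach is not made up. A row lasts 1/10 s, in which the tool goes at most 50 mm and 8.59 degrees, less where a joint would pass 70% of its speed; a pose out of reach is approached as far as the arm can. A call with a gripper value outside its range is refused whole. "jaw" is the opening, from -1 (shut) to 1 (fully open), set as the call begins (left out, the last holds). The fingers move at their own pace and stop on an object; "squeeze" is the grip in N (left out, the last holds). Time passes only in rows, so rows that do not move let the fingers close. It gives the time, the measured TCP pose, the force, the opening and the grip force at its end, in the units of the state.
- observe(): the state, without advancing time (a new reading comes with each control period).
- read_camera(name): name is "side" or "top" or "wrist"; returns a dict with "img" (480x640x3 uint8, red, green, blue), "depth" (480x640 float32, m along the optical axis (not along the pixel's ray), 0 where there is no reading), "fx", "fy", "cx", "cy" (pixels), "world_from_camera" (4x4, takes a point from camera to world coordinates). Camera axes: x right, y up, looking along -z (the intrinsics and any distortion apply to the point x, -y, -z); pixel columns grow to the right and rows downward; lengths in m; the calibration is good to about 2 mm. A picture is of the moment at which its call begins.
- hand_in(): hands the job in; it is judged then, once.
The state is a dict: "time": time; "qpos": joint angles; "qvel": joint speeds; "joint_efforts": joint torques, N m; "tool_pos": TCP position; "tool_rot": TCP orientation; "contact_force": force on the tool from outside, world axes, zero at the start; "torque": the same for the moment, N m; "opening": finger opening in m; "grip_force": force on a finger pad.
Only numpy, scipy, OpenCV 4.12 (cv2) and the standard library are available. Lean on these libraries where they do the work, as an engineer would, in place of code of your own. Each camera call takes 0.05 s, during which the arm holds its last target. There are 200 camera calls.

## Working session

There is one attempt and no reset: what is moved stays moved. The work goes in short steps, Python scripts to look and compute and a tool call to move; the robot and the scene stay as the last step left them, time stands still between calls to the robot, and variables do not carry over. Pictures are saved under pics/ and viewed, at most 10 in all, crops included, and the job is handed in when it is done.

Besides the shell and the picture viewer there is one more tool, called by a JSON object that holds its "name" and its "arguments". arm_command: Moves the arm, as the interface text tells. Its arguments: {"type":"object","properties":{"xyz":{"type":"array","items":{"type":"array","items":{"type":"number"}}},"spin":{"type":"array","items":{"type":"number"}},"jaw":{"type":"number"},"squeeze":{"type":"number"}},"required":["xyz","spin"]}

```bash
mkdir -p pics; ls; cat > h.py <<'E'
from cell import *
import numpy as np, cv2
def cloud(c):
    v,u=np.mgrid[0:480,0:640]; d=c["depth"]
    P=np.stack([(u-c["cx"])/c["fx"]*d,-(v-c["cy"])/c["fy"]*d,-d],-1)
    T=np.array(c["world_from_camera"]); return P@T[:3,:3].T+T[:3,3]
E
python3 - <<'E'
from h import *
o=observe(); print(o)
for n in ["top","side"]:
    c=read_camera(n); cv2.imwrite(f"pics/{n}0.png",c["img"][:,:,::-1]); np.savez(f"{n}0.npz",P=cloud(c),img=c["img"],d=c["depth"]); print(n,c["fx"],np.round(c["world_from_camera"],3))
E
```

```text
pics
{'time': 0.0, 'qpos': array([ 1.05199691e+00,  3.42752114e-01,  1.52504906e+00, -6.80492324e-06,
        1.27540994e+00, -1.45980787e-01]), 'qvel': array([ 0.00071855,  0.00084003, -0.00024069, -0.0013924 , -0.00021493,
       -0.00019308]), 'joint_efforts': array([ 4.14915803e-04, -4.31251752e+01, -2.44209212e+01,  7.19240773e-02,
        5.60950523e-02, -1.06978807e-04]), 'tool_pos': array([0.19112698, 0.48882235, 0.4040183 ]), 'tool_rot': array([-3.13999045e+00, -2.28989293e-04,  2.76877583e+00]), 'contact_force': array([-0.3509086 , -0.25619497, -0.39883043]), 'torque': array([-0.00084117,  0.01613154,  0.01940686]), 'grip_force': 0.0, 'opening': 0.09169258622616622}
top 481.18560735167665 [[ 0.116  0.964 -0.238  0.343]
 [-0.993  0.112 -0.03   0.229]
 [-0.003  0.239  0.971  1.172]
 [ 0.     0.     0.     1.   ]]
side 530.3259617297122 [[ 0.826  0.471 -0.309  0.298]
 [-0.563  0.687 -0.46  -0.215]
 [-0.004  0.554  0.833  0.899]
 [ 0.     0.     0.     1.   ]]
```

View pics/top0.png

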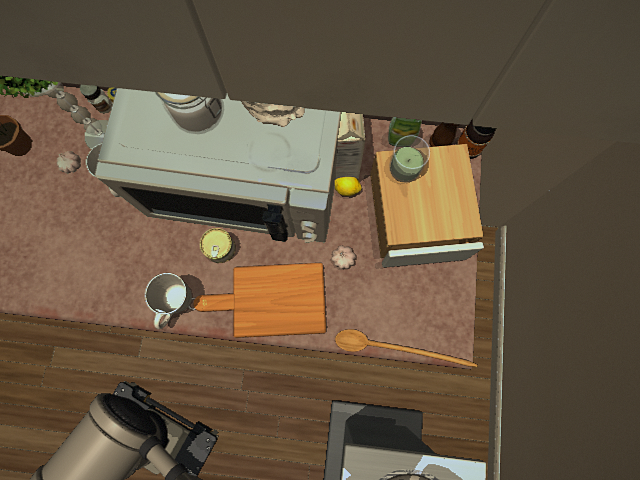

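View pics/side0.png

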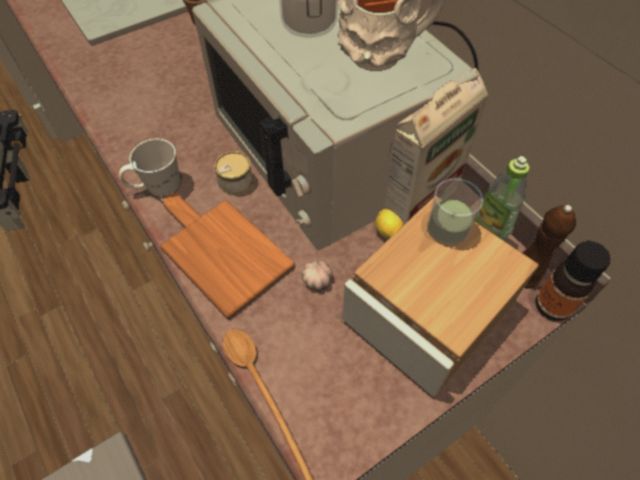

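The top view shows the cabinet at right (top corners about (376,153), (467,145), (482,243), (386,250)), the board at (280,300), the tin at (216,245) and the garlic at (343,257). The side view agrees, with the drawer front facing the robot.

```bash
python3 - <<'E'
from h import *
z=np.load("top0.npz");P=z["P"];img=z["img"]
def rect(m):
    q=P[m][:,:2].astype(np.float32)*1000; 
    (c,s,a)=cv2.minAreaRect(q); print(len(q),np.round(c),np.round(s),round(a,1)); print(np.round(cv2.boxPoints((c,s,a))))
v,u=np.mgrid[0:480,0:640]
Z=P[...,2]
print("cab z", np.median(Z[200:230,400:450]), "board z",np.median(Z[290:310,260:300]),"worktop",np.median(Z[320:330,380:420]))
rect((abs(Z-np.median(Z[200:230,400:450]))<.003)&(u>360)&(u<490)&(v>130)&(v<275))
m=(abs(Z-0.018)<.004)&(u>236)&(u<335)&(v>258)&(v<345); rect(m)
m=(abs(Z-0.144)<.003)&(u>370)&(u<490)&(v>238)&(v<275); rect(m)
for n,b in dict(garlic=(325,360,240,275),tin=(195,240,225,265),cup=(140,195,270,335),spoon=(330,480,325,370),toaster=(95,345,85,245),knob=(260,290,200,245),lemon=(330,365,172,200)).items():
    m=(u>b[0])&(u<b[1])&(v>b[2])&(v<b[3])&(Z>.012); q=P[m]; print(n,np.round(q.min(0),3),np.round(q.max(0),3))
# overhead things
m=Z>.3; 
for b in [(250,500,0,110),(500,640,0,480),(200,330,370,480),(330,430,400,480)]:
    q=P[b[2]:b[3],b[0]:b[1]].reshape(-1,3); q=q[q[:,2]<1.1]; print(b,np.round(np.percentile(q,[1,50,99],axis=0),2).tolist())
E
```

```text
cab z 0.1493718321966614 board z 0.017572771798832654 worktop -0.0008091648433612431
6916 [714.  15.] [262. 306.] 18.4
[[ 541.  118.]
 [ 638. -172.]
 [ 887.  -89.]
 [ 790.  201.]]
5657 [460. 336.] [172. 235.] 9.4
[[356. 438.]
 [395. 206.]
 [564. 235.]
 [526. 467.]]
604 [594.  15.] [ 38. 210.] 7.1
[[563. 117.]
 [589. -91.]
 [626. -87.]
 [600. 122.]]
garlic [0.343 0.182 0.017] [0.603 0.24  1.172]
tin [0.343 0.229 0.012] [0.617 0.554 1.172]
cup [0.343 0.229 0.012] [0.478 0.646 1.172]
spoon [ 0.343 -0.118  0.012] [0.405 0.229 1.172]
toaster [0.343 0.225 0.012] [0.962 0.907 1.172]
knob [0.343 0.229 0.015] [0.626 0.419 1.172]
lemon [0.343 0.185 0.017] [0.777 0.256 1.172]
(250, 500, 0, 110) [[0.61, 0.09, 0.39], [0.61, 0.21, 0.79], [0.76, 0.34, 0.86]]
(500, 640, 0, 480) [[0.06, -0.48, -0.81], [0.61, -0.48, -0.1], [0.98, 0.11, 0.87]]
(200, 330, 370, 480) [[-0.17, 0.18, -0.92], [0.05, 0.42, -0.91], [0.26, 0.71, 0.33]]
(330, 430, 400, 480) [[-0.09, -0.22, -0.92], [0.11, 0.05, -0.58], [0.19, 0.17, 0.01]]
```

```bash
python3 - <<'E'
from h import *
z=np.load("top0.npz");P=z["P"];D=z["d"]>0;img=z["img"]
v,u=np.mgrid[0:480,0:640];Z=P[...,2]
def big(m):
    n,l,s,_=cv2.connectedComponentsWithStats(m.astype(np.uint8)); return l==1+np.argmax(s[1:,4])
def rect(m):
    m=cv2.morphologyEx(m.astype(np.uint8),cv2.MORPH_OPEN,np.ones((3,3)))>0
    q=P[big(m)][:,:2].astype(np.float32)*1000
    (c,s,a)=cv2.minAreaRect(q); print(len(q),np.round(c),np.round(s),round(a,1)); print(np.round(cv2.boxPoints((c,s,a))).tolist())
rect(D&(abs(Z-.1494)<.004)&(u>360)&(u<490)&(v>130)&(v<275))
hsv=cv2.cvtColor(img,cv2.COLOR_RGB2HSV)
rect(D&(abs(Z-0.018)<.006)&(u>232)&(u<335)&(v>258)&(v<345)&(hsv[...,1]>150))
# white panel top edge: bright low sat
m=D&(abs(Z-0.144)<.006)&(hsv[...,1]<70)&(hsv[...,2]>150)&(u>370)&(u<490)&(v>235)&(v<270); rect(m)
for n,b in dict(garlic=(325,360,240,275),tin=(195,240,225,265),cup=(140,195,270,335),spoon=(330,480,325,370),toaster=(95,345,85,245),knob=(260,290,200,245),lemon=(330,365,172,200)).items():
    m=D&(u>b[0])&(u<b[1])&(v>b[2])&(v<b[3])&(Z>.012); q=P[m]; print(n,np.round(np.percentile(q,[1,99],axis=0),3).tolist())
for b in [(200,500,0,80),(505,640,150,440),(120,220,380,480),(330,430,400,480)]:
    s=np.s_[b[2]:b[3],b[0]:b[1]];q=P[s][D[s]]; print(b,len(q),np.round(np.percentile(q,[1,50,99],axis=0),2).tolist())
E
```

```text
7278 [717.  39.] [223. 212.] 11.9
[[586.0, 120.0], [629.0, -87.0], [848.0, -42.0], [804.0, 166.0]]
6280 [456. 354.] [169. 219.] 9.3
[[355.0, 448.0], [390.0, 232.0], [557.0, 259.0], [522.0, 475.0]]
578 [591.  13.] [ 15. 208.] 12.1
[[562.0, 113.0], [606.0, -90.0], [620.0, -87.0], [577.0, 116.0]]
garlic [[0.548, 0.184, 0.021], [0.601, 0.238, 0.054]]
tin [[0.529, 0.476, 0.015], [0.616, 0.552, 0.06]]
cup [[0.358, 0.554, 0.012], [0.476, 0.643, 0.097]]
spoon [[0.357, -0.112, 0.012], [0.403, 0.207, 0.017]]
toaster [[0.575, 0.242, 0.025], [0.895, 0.869, 0.717]]
knob [[0.573, 0.334, 0.025], [0.625, 0.415, 0.294]]
lemon [[0.675, 0.188, 0.023], [0.776, 0.255, 0.29]]
(200, 500, 0, 80) 23904 [[0.61, 0.11, 0.73], [0.61, 0.24, 0.81], [0.61, 0.38, 0.86]]
(505, 640, 150, 440) 38990 [[0.17, -0.48, -0.78], [0.6, -0.48, -0.23], [0.98, -0.3, 0.06]]
(120, 220, 380, 480) 9968 [[-0.21, 0.37, -0.92], [0.18, 0.46, 0.33], [0.26, 0.95, 0.59]]
(330, 430, 400, 480) 7969 [[-0.09, -0.22, -0.92], [0.11, 0.05, -0.58], [0.19, 0.17, 0.01]]
```

{"name": "arm_command", "arguments": {"xyz": [[22, -35, 0], [22, -35, 0], [22, -35, 0], [22, -35, 0], [22, -35, 0], [22, -35, 0], [22, -35, 0], [22, -35, 0], [23, -35, 0], [23, -35, 0], [23, -36, 0], [23, -36, 0], [23, -36, 0], [25, -36, 0], [0, 0, -32], [0, 0, -32], [0, 0, -31], [0, 0, -31], [0, 0, 0], [0, 0, 0]], "spin": [-4, -4, -4, -4, -4, -4, -4, -4, -4, -4, -4, -4, -4, -4.6, 0, 0, 0, 0, 0, 0], "jaw": -1}}

```text
time: 2.1
tool_pos: [0.5074, -0.005, 0.2789]
tool_rot: [-3.141, -0.0, 1.781]
contact_force: [0.8, 0.3, 0.5]
opening: 0.0005
grip_force: 0.0
```

{"name": "arm_command", "arguments": {"xyz": [[14, 3, 0], [14, 3, 0], [14, 3, 0], [8, 1.5, 0], [3, 0.6, 0], [0, 0, 0]], "spin": [0, 0, 0, 0, 0, 0]}}

```text
time: 2.7
tool_pos: [0.5603, 0.0061, 0.2794]
tool_rot: [3.141, 0.0, 1.781]
contact_force: [-0.6, 1.2, 0.2]
opening: 0.0001
grip_force: 0.0
```

{"name": "arm_command", "arguments": {"xyz": [[2, 0.4, 0], [2, 0.4, 0], [0, 0, 0]], "spin": [0, 0, 0]}}

```text
time: 3.0
tool_pos: [0.5642, 0.0068, 0.2788]
tool_rot: [3.141, 0.0, 1.781]
contact_force: [-0.6, 0.4, 0.4]
opening: 0.0005
grip_force: 0.0
```

{"name": "arm_command", "arguments": {"xyz": [[2, 0.4, 0], [2, 0.4, 0], [0, 0, 0]], "spin": [0, 0, 0]}}

```text
time: 3.3
tool_pos: [0.5681, 0.0076, 0.2787]
tool_rot: [-3.141, -0.0, 1.781]
contact_force: [-3.4, -1.6, 1.4]
opening: 0.0007
grip_force: 1.7
```

{"name": "arm_command", "arguments": {"xyz": [[2, 0.4, 0], [0, 0, 0]], "spin": [0, 0]}}

```text
time: 3.5
tool_pos: [0.5702, 0.0081, 0.2787]
tool_rot: [-3.141, -0.0, 1.781]
contact_force: [-3.6, -0.4, 1.2]
opening: 0.0005
grip_force: 1.7
```

{"name": "arm_command", "arguments": {"xyz": [[2, 0.4, 0], [1, 0.2, 0], [0, 0, 0]], "spin": [0, 0, 0]}}

```text
time: 3.8
tool_pos: [0.5733, 0.0087, 0.2787]
tool_rot: [3.141, -0.0, 1.781]
contact_force: [-4.0, 0.3, 1.6]
opening: 0.0002
grip_force: 1.8
```

{"name": "arm_command", "arguments": {"xyz": [[1, 0.2, 0], [0, 0, 0]], "spin": [0, 0]}}

```text
time: 4.0
tool_pos: [0.5742, 0.0089, 0.2787]
tool_rot: [3.141, -0.0, 1.781]
contact_force: [-4.0, 0.2, 1.0]
opening: 0.0001
grip_force: 1.9
```

{"name": "arm_command", "arguments": {"xyz": [[1, 0.2, 0], [0, 0, 0]], "spin": [0, 0]}}

```text
time: 4.2
tool_pos: [0.5746, 0.009, 0.2787]
tool_rot: [-3.139, -0.0, 1.781]
contact_force: [-7.8, -0.1, 4.4]
opening: 0.0008
grip_force: 4.0
```

{"name": "arm_command", "arguments": {"xyz": [[-15, -3, 0], [-30, -6, 0], [-35, -8, 0], [0, 0, 40], [0, 0, 40], [0, 0, 40], [-20, -4, 0], [0, 0, 0], [0, 0, 0]], "spin": [0, 0, 0, 0, 0, 0, 0, 0, 0]}}

```text
time: 5.1
tool_pos: [0.4755, -0.012, 0.3987]
tool_rot: [3.14, 0.0, 1.781]
contact_force: [-0.1, -0.3, -0.1]
opening: 0.0005
grip_force: 0.0
```

```bash
python3 - <<'E'
from h import *
for n in ["top","side"]:
    c=read_camera(n); cv2.imwrite(f"pics/{n}1.png",c["img"][:,:,::-1]); np.savez(f"{n}1.npz",P=cloud(c),img=c["img"],d=c["depth"])
E
```

```text
(no output)
```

View pics/side1.png

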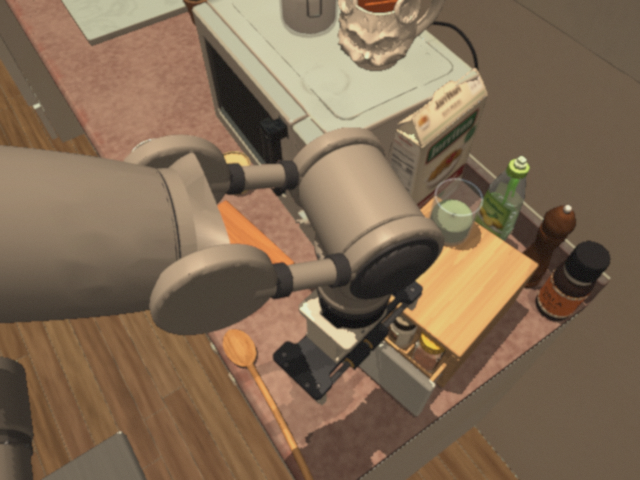

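The drawer has popped out: a grey cap shows near (403,330), the mustard one at (432,342), and the panel ends at about (425,395).

```bash
python3 - <<'E'
from h import *
o=np.array([.584,.0115]);a=np.deg2rad(12);X=np.array([np.cos(a),np.sin(a)]);Y=np.array([-X[1],X[0]])
for n in ["side","top"]:
    z=np.load(n+"1.npz");P=z["P"];D=z["d"]>0
    q=(P[...,:2]-o); cx=q@X;cy=q@Y;Z=P[...,2]
    m=D&(abs(Z-.144)<.006)&(cx<-.015)&(cx>-.08)&(abs(cy)<.11)
    print(n,m.sum(),np.round(np.percentile(cx[m],[2,10,50,90,98]),4),np.round(np.percentile(cy[m],[2,98]),3))
E
```

```text
side 736 [-0.0453 -0.0444 -0.0388 -0.0321 -0.03  ] [-0.105 -0.009]
top 433 [-0.0455 -0.0444 -0.0384 -0.0317 -0.0302] [-0.044  0.101]
```

{"name": "arm_command", "arguments": {"xyz": [[24, 5, 0], [24, 5, 0], [24, 5, 0], [0, 0, 0], [0, 0, -30], [0, 0, -30], [0, 0, -25], [0, 0, -15], [0, 0, 0]], "spin": [0, 0, 0, 0, 0, 0, 0, 0, 0], "jaw": -0.1}}

```text
time: 6.1
tool_pos: [0.5463, 0.0031, 0.2959]
tool_rot: [-3.136, -0.002, 1.781]
contact_force: [-0.8, -0.3, 0.2]
opening: 0.0411
grip_force: 0.0
```

{"name": "arm_command", "arguments": {"xyz": [[0, 0, 0], [0, 0, 0], [0, 0, 0], [0, 0, 0], [0, 0, 0]], "spin": [0, 0, 0, 0, 0], "jaw": -1, "squeeze": 8}}

```text
time: 6.6
tool_pos: [0.5473, 0.003, 0.2996]
tool_rot: [3.14, 0.001, 1.781]
contact_force: [-0.3, -0.2, 5.2]
opening: 0.0159
grip_force: 8.0
```

{"name": "arm_command", "arguments": {"xyz": [[-4, -0.8, 0], [-8, -1.7, 0], [-8, -1.7, 0], [-9, -1.9, 0], [-9, -1.9, 0], [-9, -1.9, 0], [-9, -1.9, 0], [-9, -1.9, 0], [-9, -1.9, 0], [-8, -1.7, 0], [-6, -1.3, 0], [-4, -0.9, 0], [-2, -0.4, 0], [0, 0, 0], [0, 0, 0]], "spin": [0, 0, 0, 0, 0, 0, 0, 0, 0, 0, 0, 0, 0, 0, 0]}}

```text
time: 8.1
tool_pos: [0.4528, -0.017, 0.2995]
tool_rot: [3.14, 0.001, 1.781]
contact_force: [-0.5, -0.5, 9.2]
opening: 0.0163
grip_force: 8.0
```

{"name": "arm_command", "arguments": {"xyz": [[0, 0, 0], [0, 0, 0], [0, 0, 0], [0, 0, 15], [0, 0, 35], [0, 0, 40], [0, 0, 40], [-20, -30, 0], [-20, -40, 0], [-20, -45, 0], [0, -45, 0], [0, -45, 0], [0, 0, 0]], "spin": [0, 0, 0, 0, 0, 0, 0, 0, 0, 0, 0, 0, 0], "jaw": -0.1}}

```text
time: 9.4
tool_pos: [0.3928, -0.2261, 0.4283]
tool_rot: [-3.141, 0.001, 1.776]
contact_force: [-0.2, 0.5, -0.1]
opening: 0.0416
grip_force: 0.0
```

```bash
python3 - <<'E'
from h import *
for n in ["top","side"]:
    c=read_camera(n); cv2.imwrite(f"pics/{n}2.png",c["img"][:,:,::-1]); np.savez(f"{n}2.npz",P=cloud(c),img=c["img"],d=c["depth"])
E
```

```text
(no output)
```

View pics/top2.png

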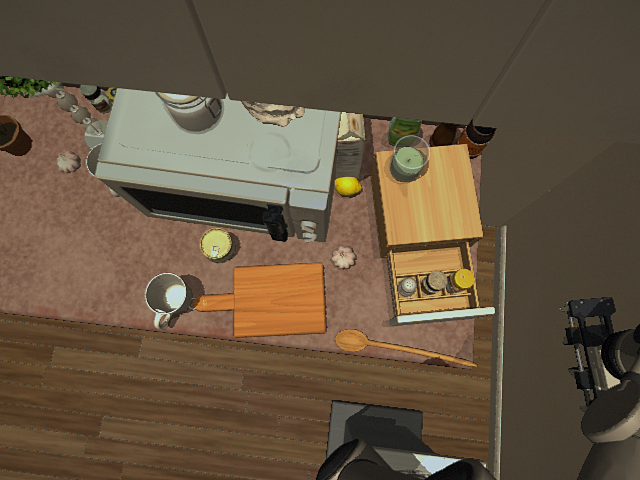

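The drawer is out. The caps are at (408,285) white-grey, (434,282) and (463,278) yellow; I'll enlarge to tell the first two apart, and measure.

```bash
python3 - <<'E'
from h import *
im=cv2.imread("pics/top2.png")[240:325,380:500]; cv2.imwrite("pics/crop2.png",cv2.resize(im,None,fx=5,fy=5,interpolation=cv2.INTER_CUBIC))
o=np.array([.584,.0115]);a=np.deg2rad(12);X=np.array([np.cos(a),np.sin(a)]);Y=np.array([-X[1],X[0]])
for n in ["side","top"]:
    z=np.load(n+"2.npz");P=z["P"];D=z["d"]>0
    q=(P[...,:2]-o); cx=q@X;cy=q@Y;Z=P[...,2]
    m=D&(abs(Z-.144)<.006)&(cx<-.11)&(cx>-.19)&(abs(cy)<.11)
    print(n,m.sum(),np.round(np.percentile(cx[m],[2,50,98]),4),np.round(np.percentile(cy[m],[2,98]),3))
    for k in (58,0,-58):
        for lo,hi in ((.104,.13),):
            m=D&(Z>lo)&(Z<hi)&(cx>-.10)&(cx<-.02)&(abs(cy-k/1000)<.028)
            c,r=cv2.minEnclosingCircle(P[m][:,:2].astype(np.float32)*1000)
            print(k,m.sum(),"c",np.round(c),round(r,1),"zmax",np.round(np.percentile(Z[m],[50,98]),4),"cc",np.round([cx[m].mean(),cy[m].mean()],4))
E
```

```text
side 621 [-0.1418 -0.1355 -0.1266] [-0.105 -0.03 ]
58 317 c [514.  58.] 17.1 zmax [0.1123 0.1171] cc [-0.0605  0.0585]
0 674 c [529.  -1.] 22.3 zmax [0.1217 0.1244] cc [-0.0587 -0.0013]
-58 110 c [548. -50.] 17.2 zmax [0.1266 0.1293] cc [-0.0444 -0.0519]
top 741 [-0.1419 -0.1345 -0.1266] [-0.099  0.101]
58 167 c [513.  60.] 16.9 zmax [0.1118 0.1168] cc [-0.0593  0.0624]
0 330 c [528.   1.] 21.8 zmax [0.1206 0.1247] cc [-0.0581  0.003 ]
-58 360 c [537. -55.] 22.5 zmax [0.1252 0.1292] cc [-0.0605 -0.0538]
```

View pics/crop2.png

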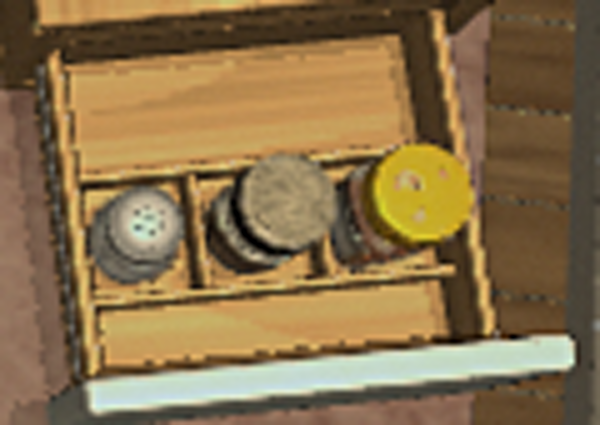

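The salt shaker is the left one (domed cap with holes, top at 0.117 m), at (514, 59) mm; oregano is in the middle and cumin on the right.

{"name": "arm_command", "arguments": {"xyz": [[12, 25, 0], [15, 35, 0], [15, 35, 0], [15, 35, 0], [15, 35, 0], [15, 35, 0], [15, 35, 0], [12, 32, 0], [7, 18, 0], [0, 0, -25], [0, 0, -35], [0, 0, -35], [0, 0, -25], [0, 0, -15], [0, 0, 0], [0, 0, 0], [0, 0, 0]], "spin": [0, 0, 0, 0, 0, 0, 0, 0, 0, 0, 0, 0, 0, 0, 0, 0, 0], "jaw": 0.4}}

```text
time: 11.2
tool_pos: [0.5143, 0.0637, 0.2949]
tool_rot: [3.14, 0.0, 1.782]
contact_force: [0.0, 0.4, 0.6]
opening: 0.0642
grip_force: 0.0
```

{"name": "arm_command", "arguments": {"xyz": [[0, -5, 0], [0, 0, -10], [0, 0, -10], [0, 0, -8], [0, 0, 0], [0, 0, 0]], "spin": [0, 0, 0, 0, 0, 0]}}

```text
time: 11.8
tool_pos: [0.5142, 0.0581, 0.2653]
tool_rot: [-3.141, -0.0, 1.781]
contact_force: [0.7, -0.1, -0.1]
opening: 0.0641
grip_force: 0.0
```

{"name": "arm_command", "arguments": {"xyz": [[0, 0, 0], [0, 0, 0], [0, 0, 0], [0, 0, 0], [0, 0, 0], [0, 0, 0]], "spin": [0, 0, 0, 0, 0, 0], "jaw": -1, "squeeze": 15}}

```text
time: 12.4
tool_pos: [0.5142, 0.0581, 0.2659]
tool_rot: [3.141, 0.0, 1.781]
contact_force: [-1.5, -0.1, 1.8]
opening: 0.0328
grip_force: 15.0
```

{"name": "arm_command", "arguments": {"xyz": [[0, 0, 0], [0, 0, 2], [0, 0, 4], [0, 0, 4], [0, 0, 0], [0, 0, 0]], "spin": [0, 0, 0, 0, 0, 0], "squeeze": 25}}

```text
time: 13.0
tool_pos: [0.5142, 0.0581, 0.2759]
tool_rot: [3.141, 0.0, 1.781]
contact_force: [-0.5, -1.0, -1.3]
opening: 0.0326
grip_force: 25.0
```

```bash
python3 - <<'E'
from h import *
o=observe(); print(o["contact_force"],o["opening"],o["grip_force"])
c=read_camera("wrist"); cv2.imwrite("pics/w3.png",c["img"][:,:,::-1])
E
```

```text
[-0.46411005 -1.02414599 -1.29609231] 0.032602303820008095 24.989829332926092
```

View pics/w3.png

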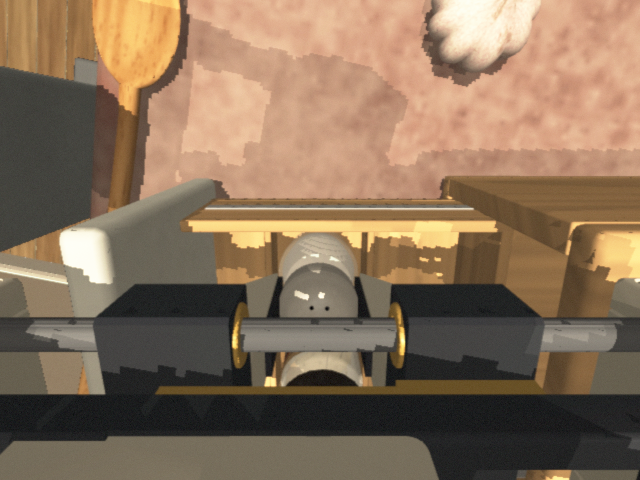

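The picture shows the shaker, cap at (318,300), between the fingers and carried clear of the bay floor.

{"name": "arm_command", "arguments": {"xyz": [[0, 0, 6], [0, 0, 10], [0, 0, 14], [0, 0, 16], [0, 0, 16], [0, 0, 16], [0, 0, 16], [0, 0, 16], [0, 0, 14], [0, 0, 8], [0, 0, 4], [0, 0, 0], [0, 0, 0]], "spin": [0, 0, 0, 0, 0, 0, 0, 0, 0, 0, 0, 0, 0]}}

```text
time: 14.35
tool_pos: [0.5141, 0.0581, 0.4112]
tool_rot: [-3.141, -0.0, 1.781]
contact_force: [0.6, -0.2, -0.7]
opening: 0.0326
grip_force: 25.0
```

{"name": "arm_command", "arguments": {"xyz": [[-1, 5, 0], [-2, 10, 0], [-4, 15, 0], [-5, 20, 0], [-5, 22, 0], [-5, 22, 0], [-5, 22, 0], [-5, 22, 0], [-5, 22, 0], [-5, 22, 0], [-5, 22, 0], [-5, 22, 0], [-5, 20, 0], [-4, 15, 0], [-2, 9, 0], [-1, 5, 0], [0, 0, 0], [0, 0, 0]], "spin": [0, 0, 0, 0, 0, 0, 0, 0, 0, 0, 0, 0, 0, 0, 0, 0, 0, 0]}}

```text
time: 16.15
tool_pos: [0.4504, 0.3327, 0.4117]
tool_rot: [-3.142, 0.0, 1.78]
contact_force: [-0.8, -0.3, -1.4]
opening: 0.0327
grip_force: 25.0
```

```bash
python3 - <<'E'
from h import *
c=read_camera("side"); cv2.imwrite("pics/s4.png",c["img"][:,:,::-1])
E
```

```text
(no output)
```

View pics/s4.png

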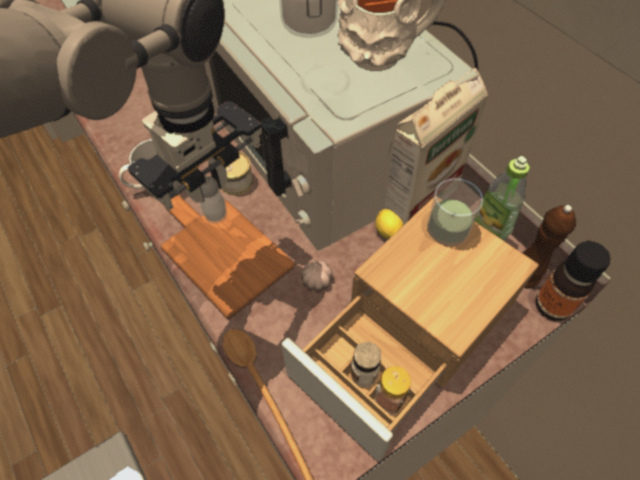

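The shaker hangs upright above the board at (213,210), and both jars stand in the drawer.

{"name": "arm_command", "arguments": {"xyz": [[0, 0, -8], [0, 0, -14], [0, 0, -18], [0, 0, -20], [0, 0, -20], [0, 0, -20], [0, 0, -16], [0, 0, -12], [0, 0, -8], [0, 0, -5], [0, 0, -4], [0, 0, -2], [0, 0, 0], [0, 0, 0]], "spin": [0, 0, 0, 0, 0, 0, 0, 0, 0, 0, 0, 0, 0, 0]}}

```text
time: 17.6
tool_pos: [0.4503, 0.3332, 0.2652]
tool_rot: [3.141, -0.0, 1.781]
contact_force: [-0.3, -0.1, -0.7]
opening: 0.0325
grip_force: 25.0
```

{"name": "arm_command", "arguments": {"xyz": [[0, 0, -2], [0, 0, -1.5], [0, 0, 0]], "spin": [0, 0, 0]}}

```text
time: 17.9
tool_pos: [0.4501, 0.3331, 0.261]
tool_rot: [-3.141, 0.0, 1.781]
contact_force: [0.5, 0.4, -0.1]
opening: 0.0325
grip_force: 25.0
```

{"name": "arm_command", "arguments": {"xyz": [[0, 0, -1.5], [0, 0, 0]], "spin": [0, 0]}}

```text
time: 18.1
tool_pos: [0.4501, 0.3331, 0.2595]
tool_rot: [-3.141, 0.0, 1.781]
contact_force: [0.4, 0.3, -1.7]
opening: 0.0325
grip_force: 25.0
```

{"name": "arm_command", "arguments": {"xyz": [[0, 0, -1], [0, 0, 0]], "spin": [0, 0]}}

```text
time: 18.3
tool_pos: [0.4502, 0.3331, 0.2586]
tool_rot: [-3.142, 0.0, 1.781]
contact_force: [0.4, 0.9, -1.0]
opening: 0.0327
grip_force: 25.0
```

{"name": "arm_command", "arguments": {"xyz": [[0, 0, -1], [0, 0, 0]], "spin": [0, 0]}}

```text
time: 18.5
tool_pos: [0.4503, 0.3332, 0.2579]
tool_rot: [3.141, -0.0, 1.781]
contact_force: [0.2, -1.4, 0.2]
opening: 0.0328
grip_force: 25.0
```

{"name": "arm_command", "arguments": {"xyz": [[0, 0, -0.7], [0, 0, 0]], "spin": [0, 0]}}

```text
time: 18.7
tool_pos: [0.4503, 0.3333, 0.2579]
tool_rot: [3.14, -0.0, 1.781]
contact_force: [-2.3, -1.1, 5.6]
opening: 0.0325
grip_force: 25.0
```

{"name": "arm_command", "arguments": {"xyz": [[0, 0, 0], [0, 0, 0], [0, 0, 0], [0, 0, 0], [0, 0, 0], [0, 0, 10], [0, 0, 25], [0, 0, 35], [0, 0, 40], [0, 0, 35], [0, 0, 0]], "spin": [0, 0, 0, 0, 0, 0, 0, 0, 0, 0, 0], "jaw": 0.1}}

```text
time: 19.8
tool_pos: [0.4507, 0.3335, 0.4083]
tool_rot: [3.131, -0.003, 1.781]
contact_force: [0.1, -0.3, -0.0]
opening: 0.0501
grip_force: 0.0
```

{"name": "arm_command", "arguments": {"xyz": [[-3, -15, 0], [-5, -30, 0], [-5, -35, 0], [-5, -35, 0], [-5, -35, 0], [-5, -35, 0], [-5, -35, 0], [-5, -35, 0], [-5, -35, 0], [-5, -35, 0], [-4, -25, 0], [-3, -12, 0], [0, 0, -25], [0, 0, -40], [0, 0, -40], [0, 0, -24], [0, 0, 0], [0, 0, 0]], "spin": [0, 0, 0, 0, 0, 0, 0, 0, 0, 0, 0, 0, 0, 0, 0, 0, 0, 0], "jaw": -1}}

```text
time: 21.6
tool_pos: [0.3954, -0.0289, 0.2735]
tool_rot: [-3.141, -0.0, 1.781]
contact_force: [-0.0, 0.6, -0.2]
opening: 0.0005
grip_force: 0.0
```

```bash
python3 - <<'E'
from h import *
c=read_camera("side"); cv2.imwrite("pics/s5.png",c["img"][:,:,::-1]); P=cloud(c);D=c["depth"]>0
o=np.array([.456,.354]);q=P[...,:2]-o
m=D&(abs(q[...,0])<.07)&(abs(q[...,1])<.09)&(P[...,2]>.05); print(m.sum(),np.round(np.percentile(P[m],[2,50,98],axis=0),3).tolist())
m2=m&(P[...,2]>.095);print(np.round(np.median(P[m2],axis=0),3)); print(observe()["tool_pos"])
E
```

```text
596 [[0.432, 0.311, 0.051], [0.448, 0.321, 0.086], [0.467, 0.342, 0.109]]
[0.45  0.329 0.104]
[ 0.39569115 -0.02895468  0.27411392]
```

View pics/s5.png

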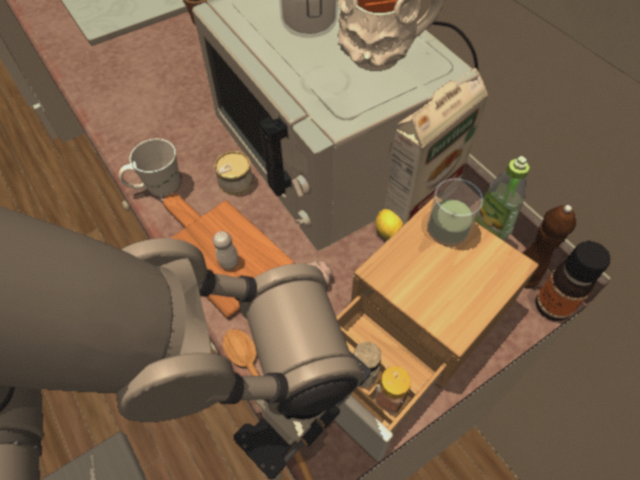

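The shaker stands upright on the board at (226,250). Next I push the drawer shut gently.

{"name": "arm_command", "arguments": {"xyz": [[8, 1.7, 4], [8, 1.7, 0], [5, 1.1, 0], [4, 0.8, 0], [4, 0.8, 0], [6, 1.3, 0], [8, 1.7, 0], [10, 2.1, 0], [12, 2.5, 0], [12, 2.5, 0], [12, 2.5, 0], [12, 2.5, 0], [12, 2.5, 0], [12, 2.5, 0], [10, 2.1, 0], [8, 1.7, 0], [6, 1.3, 0], [6, 1.3, 0], [4, 0.8, 0], [0, 0, 0]], "spin": [0, 0, 0, 0, 0, 0, 0, 0, 0, 0, 0, 0, 0, 0, 0, 0, 0, 0, 0, 0]}}

```text
time: 23.65
tool_pos: [0.5546, 0.0047, 0.2769]
tool_rot: [3.141, -0.0, 1.781]
contact_force: [-1.5, 0.3, -0.3]
opening: 0.0004
grip_force: 1.1
```

{"name": "arm_command", "arguments": {"xyz": [[4, 0.8, 0], [4, 0.8, 0], [4, 0.8, 0], [3, 0.6, 0], [3, 0.6, 0], [1, 0.2, 0], [0, 0, 0]], "spin": [0, 0, 0, 0, 0, 0, 0]}}

```text
time: 24.35
tool_pos: [0.573, 0.0085, 0.2769]
tool_rot: [-3.141, -0.0, 1.781]
contact_force: [-3.8, 2.3, 0.7]
opening: 0.0006
grip_force: 1.7
```

{"name": "arm_command", "arguments": {"xyz": [[1, 0.2, 0], [0, 0, 0]], "spin": [0, 0]}}

```text
time: 24.55
tool_pos: [0.574, 0.0086, 0.2769]
tool_rot: [-3.141, -0.0, 1.781]
contact_force: [-4.3, 0.9, 0.7]
opening: 0.0005
grip_force: 1.9
```

{"name": "arm_command", "arguments": {"xyz": [[1, 0.2, 0], [0, 0, 0]], "spin": [0, 0]}}

```text
time: 24.75
tool_pos: [0.5746, 0.0087, 0.2769]
tool_rot: [-3.139, -0.0, 1.781]
contact_force: [-6.8, 1.5, 1.2]
opening: 0.0003
grip_force: 3.5
```

{"name": "arm_command", "arguments": {"xyz": [[0.5, 0.1, 0], [0, 0, 0]], "spin": [0, 0]}}

```text
time: 24.95
tool_pos: [0.5747, 0.0088, 0.2769]
tool_rot: [-3.138, -0.001, 1.781]
contact_force: [-8.4, 0.6, 3.6]
opening: 0.0004
grip_force: 4.6
```

At the stop. I back off and move clear to check.

{"name": "arm_command", "arguments": {"xyz": [[-4, -0.8, 0], [-10, -2, 0], [-25, -5, 0], [-35, -7, 0], [-20, -4, 20], [0, 0, 40], [0, 0, 40], [-15, -30, 20], [-20, -40, 0], [-20, -45, 0], [0, -45, 0], [0, -45, 0], [0, 0, 0], [0, 0, 0], [0, 0, 0], [0, 0, 0]], "spin": [0, 0, 0, 0, 0, 0, 0, 0, 0, 0, 0, 0, 0, 0, 0, 0]}}

```text
time: 26.55
tool_pos: [0.4268, -0.2138, 0.3972]
tool_rot: [3.141, 0.0, 1.783]
contact_force: [-0.3, 0.4, -0.1]
opening: 0.0003
grip_force: 0.0
```

```bash
python3 - <<'E'
from h import *
c=read_camera("top"); cv2.imwrite("pics/t6.png",c["img"][:,:,::-1]); P=cloud(c);D=c["depth"]>0
o=np.array([.584,.0115]);a=np.deg2rad(12);X=np.array([np.cos(a),np.sin(a)]);Y=np.array([-X[1],X[0]])
P0=np.load("top0.npz"); 
for p,d in ((P0["P"],P0["d"]>0),(P,D)):
    q=p[...,:2]-o;cx=q@X;cy=q@Y
    m=d&(abs(p[...,2]-.144)<.003)&(abs(cy)<.1)&(abs(cx)<.06); print(m.sum(),np.round(np.percentile(cx[m],[2,10,50]),4))
E
```

```text
708 [0.0004 0.0025 0.0107]
721 [0.0003 0.002  0.0106]
```

View pics/t6.png

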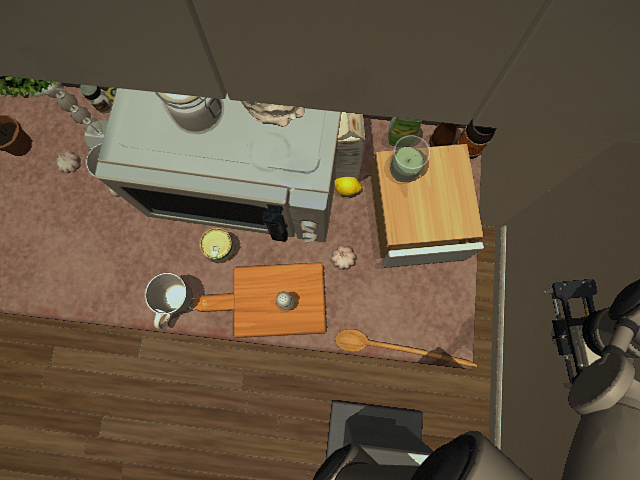

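The drawer is shut as at the start, the shaker stands on the board at (286,301), and the tin and garlic have not moved.

```bash
python3 -c "
from cell import *
print(hand_in())"
```

```text
the job is handed in; nothing more can be done
None
```

The salt shaker is standing upright on the board. The drawer is latched shut, back where it was at the start to within a millimetre, and the tin and garlic have not moved. The jars were upright when last seen, just before I closed the drawer; the job is handed in, and it returned no verdict.

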